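# Start and close the screw plug of a watch pressure tester

### The arm

A 7-joint arm with a two-finger parallel gripper is mounted at the origin on the work surface. World frame = base frame: x ahead of the robot, y to its left, z up, the work surface at z = 0. Lengths are in m, angles in rad, forces in N, time in s.
With the tool pointing down it reaches from about 0.4 to 0.875 m from the base axis. Payload 19.3 kg.
Tool frame: the origin (TCP) lies on the mounting face of the last link; the fingertips stand 173 mm ahead of it and the grasp point (between the pads) lies 155 mm ahead of it (bot.grip_point_offset is the distance from the TCP to the grasp point, in m); z points along the fingers, y is the line along which they close (so a half turn about z gives the same grasp; the last joint's range is limited). The gripper opens to 85 mm and grips with 20 to 120 N. Pads are 22 mm wide; open, the fingers measure 114 mm over their backs; the gripper's body (76 mm by 85 mm) begins 54 mm behind the grasp point. The pads swing forward as they close: fully open they stand 13 mm farther back than shut.
Start: joints at [1.148, 0.521, -0.036, 1.599, 0.021, 1.021, -0.113], TCP at [0.216, -0.587, 0.405] pointing down, gripper open.
Joint ranges: [-2.91, 2.91], [-0.3, 2.13], [-1.5, 1.42], [0.17, 2.43], [-1.26, 4.41], [0.16, 1.93], [-2.52, 2.52]. Speed limits (rad/s): [1.89, 1.89, 2.39, 2.39, 3.01, 3.01, 3.01].

### API

Orientations are given as [roll, pitch, yaw] about the fixed x, y, z axes, in that order (R = Rz(yaw) Ry(pitch) Rx(roll)).
In Python, from workcell import bot gives the robot as it stands.
- The arm moves only by the tool arm_command, never from a script. Its argument "deltas" is a list of rows, each a list of 3 entries, a list of its own where there are three numbers: the shift along the tool's x, y, z in cm, then the turn, a rotation vector about the tool's x, y, z in rad, then the finger opening in cm, from 0 to 8.54. In form: [[[tx, ty, tz], [rx, ry, rz], claw], ...]. A call has 1 to 20 rows; each row shifts and turns the commanded pose from where the row before left it, along the tool's axes as they then stand; what a row does not reach is not made up. A row lasts 1/10 s, in which the tool goes at most 50 mm and 8.59 degrees, less where a joint would pass 70% of its speed; a pose out of reach is approached as far as the arm can. A call with a gripper value outside its range is refused whole. The fingers move at their own pace and stop on an object; "newtons" is the grip in N (left out, the last holds). Time passes only in rows, so rows that do not move let the fingers close. It gives the time, the measured TCP pose, the force, the opening and the grip force at its end, in the units of the state.
- bot.observe(): the state, without advancing time (a new reading comes with each control period).
- bot.grab_frame(name): name is "side" or "top" or "wrist"; returns a dict with "frame" (384x512x3 uint8, red, green, blue), "K" (3x3 intrinsics, pixels), "rvec" (rotation vector, rad) and "tvec" (3), from world to camera coordinates, as OpenCV has them; the wrist camera has in their place "T_tool_cam" (4x4, takes a point from camera to tool coordinates, whose origin is the TCP and whose axes are the flange's). Camera axes: x right, y down, z forward; pixel columns grow to the right and rows downward; lengths in m; the calibration is good to about 2 mm. A picture is of the moment at which its call begins: read the wrist's pose just before it. There is no depth.
- bot.job_done(): hands the job in; it is judged then, once.
Trained networks look in a picture, given as the dict that the camera call returned (one of the last four; its "shot" number tells which), for a name from the list of things; names that differ only in an ending like _2 or _b are one class to them, and where a whole thing is asked for, a point or a joint stands for the part that bears it (a point fixed in the world has none). Each returns a list of dicts, best first, with "p" (0 to 1); they miss things now and then, are a little off and sometimes report something else, mostly with a low value. They report only what shows in the picture. A call takes as long as a camera call. They do not tell look-alikes from the thing itself.
- bot.find_in(name, picture): "rect" ([left, top, width, height] in pixels, round what is visible of it).
- bot.mark_of(name, picture): "at" ([column, row] in pixels: a listed point, or the origin of a listed thing).
The state is a dict: "clock": time; "qpos": joint angles; "qd": joint speeds; "joint_efforts": joint torques, N m; "position": TCP position; "tool_rot": TCP orientation; "force": force on the tool from outside, world axes, zero at the start; "moment": the same for the moment, N m; "grip_width": finger opening in m; "finger_force": force on a finger pad.
Only numpy, scipy, OpenCV 4.12 (cv2) and the standard library are available. Lean on these libraries where they do the work, as an engineer would, in place of code of your own. Each camera call takes 0.05 s, during which the arm holds its last target. There are 200 camera calls.

### The job

Take the orange-handled plug out of its cork stand and set it into the mouth of the watch pressure tester with its handle in line with the red stripes, then turn it backward (counter-clockwise from above) until you feel it drop into the thread start, and drive it forward (clockwise) until it is fully home, flange flush on the rim. Work gently so that the threads are neither crossed nor forced, let go of the plug at the end, and leave everything else on the cart as it is.

Things in the scene. Friction and masses are not known exactly. Their poses are not given: they have to be found in the camera images.
- plug: Loose screw plug, 0.15-0.24 kg. Origin: centre of the flange's underside, z up. Flange 62 mm across, 5 mm thick; on it an orange grip bar 50 mm long (x) by 12 mm (y), 30 mm high (z 5 to 35 mm). Below: 32 mm shank tapering from z -26 to its end at -34 mm, with two lugs opposite each other (44 mm across, on the plug's x axis, z -22 to -26 mm). Half a turn gives the same plug.
- stand: Fixed cork ring, 76 mm across, hole 51 mm, 42 mm high, origin at its underside. At the start the plug hangs in it, flange on its top, so it lifts straight out (34 mm deep).
- chamber: Fixed watch pressure tester: aluminium pot, 74 mm across, rim 55 mm high, on a blue foot plate 120 (x) by 90 (y) by 10 mm; origin at its underside, z up. Red stripes on rim and foot mark its x axis. With the plug's bar within 8 degrees of that line (either way round) the lugs land on top of the two threads; each thread start lies somewhere 0.2 to 1.1 rad back from there, unmarked.
- mouth (a point): Centre of the tester's mouth, level with the rim (bore 50 mm, 35 mm between the threads). Gap from rim to flange underside: 8 to 12 mm on the threads (rising 3.3 mm per rad turned back, which is counter-clockwise from above), 3.5 mm once dropped at the start, 0.5 mm home. Held in a gripper it drops only if let down.
- bore (a point): 20 mm below the mouth, at thread level. Once dropped there is 0.24 rad of play before a stop behind; forward, the thread draws the plug down 3.3 mm per rad against a sprung seal (4 to 7 N) and ends at a hard stop 1.3 to 1.55 rad on (home within the last 0.25 rad). Forward on top of the threads the lugs jam on a stop. More than 55 N in all between plug and tester (about 0.3 N m on a stop) ruins the thread.
- funnel: the dented copper funnel, 90 mm across, standing in a green glass jar; bystander, origin at its spout's lower end
- loupe: a brass loupe, 37 mm wide, 26 mm high, standing on the cart; bystander, origin at its foot
- bezel: a flat black resin watch bezel, 44 mm across; bystander, origin at its underside
- driver: a cork-handled screwdriver 140 mm long lying on the cart, 18 mm thick; bystander, origin under it where handle meets shaft, x towards the tip
- bracelet2: the uppermost of a stack of three steel link bracelets, each 78 x 18 x 8 mm; bystander, origin at its underside
There are look-alikes about, which are no part of the job. Leave any purple look-alike of the plug alone. Leave any purple look-alike of the chamber alone.

How it is judged:
On the way, in this order (a step that is already met when the one before it is completed fails the run):
1. the plug rests on the threads, handle in line with the stripes (within 0.2 rad): flange 7 to 13.5 mm above the rim (z of plug in the frame of mouth between 0.007 and 0.0135 m and horizontal distance between plug and mouth below 0.004 m and angle between the x axis of plug and the x axis of chamber, either way round below 0.2 rad), for 0.1 s.
2. the plug has dropped at the thread start: flange within 4.8 mm of the rim (z of plug in the frame of mouth below 0.0048 m and horizontal distance between plug and mouth below 0.004 m).
At the end, for the whole second after the job is handed in: The plug is screwed home in the mouth: flange within 1.6 mm of the rim, within 4 mm of the mouth's centre, tilted less than 0.06 rad, at rest and let go; the other things within 20 mm of where they were (z of plug in the frame of mouth below 0.0016 m and horizontal distance between plug and mouth below 0.004 m and angle between plug's own z axis and vertical below 0.06 rad and linear speed of plug below 0.01 m/s); the robot touches nothing.
It fails at once if the thread is forced: more than 55 N between plug and tester (contact force between plug and chamber above 55 N).
It fails at once if a bystander is disturbed (moved over 20 mm) (distance of any of funnel, loupe, bezel, driver, bracelet2 from where it was at the start of the episode above 0.02 m).
It also fails if it takes over 58 s, if anything falls off the work surface, if the arm or the gripper's body presses on something with over 40 N, if the wrist force passes 120 N, or if a joint passes its speed limit or range.

## Working session

There is one attempt and no reset: what is moved stays moved. The work goes in short steps, Python scripts to look and compute and a tool call to move; the robot and the scene stay as the last step left them, time stands still between calls to the robot, and variables do not carry over. Pictures are saved under pics/ and viewed, at most 10 in all, crops included, and the job is handed in when it is done.

Besides the shell and the picture viewer there is one more tool, called after ">>>" by a JSON object that holds its "api" and its "payload", one argument or row to a line. arm_command: Moves the arm, as the interface text tells. Its arguments: {"type":"object","properties":{"deltas":{"type":"array","items":{"type":"array"}},"newtons":{"type":"number"}},"required":["deltas"]}

```bash
mkdir -p pics; ls
cat > h.py <<'E'
import numpy as np, cv2
from scipy.spatial.transform import Rotation as R
from workcell import bot
def cam(p, s=None):
    """camera centre and world->cam rotation"""
    if "rvec" in p:
        Rm=cv2.Rodrigues(np.array(p["rvec"],float))[0]; t=np.array(p["tvec"],float).ravel(); return Rm,t
    Rt=R.from_euler('xyz',s["tool_rot"]).as_matrix(); T=np.eye(4); T[:3,:3]=Rt; T[:3,3]=s["position"]
    W=np.linalg.inv(T@np.array(p["T_tool_cam"])); return W[:3,:3],W[:3,3]
def on_plane(p,uv,z,s=None):
    Rm,t=cam(p,s); d=Rm.T@np.linalg.inv(p["K"])@np.array([uv[0],uv[1],1.]); c=-Rm.T@t
    return c+d*(z-c[2])/d[2]
def proj(p,X,s=None):
    Rm,t=cam(p,s); x=np.array(p["K"])@(Rm@np.array(X,float)+t); return x[:2]/x[2]
def save(p,name): cv2.imwrite("pics/"+name,p["frame"][:,:,::-1])
E
python3 - <<'E'
from h import *
s=bot.observe(); print({k:np.round(v,3) for k,v in s.items()})
H=dict(plug=.047,stand=0,chamber=0,mouth=.055)
ims=[]
for c in("top","side"):
    p=bot.grab_frame(c); ims.append(p["frame"])
    Rm,t=cam(p); print(c,(-Rm.T@t).round(3))
    for n in H:
        for d in bot.mark_of(n,p)[:3]: print(n,round(d["p"],2),np.round(d["at"],1),on_plane(p,d["at"],H[n]).round(4))
    save(p,c+".png")
E
```

```text
pics
{'clock': np.float64(0.0), 'qpos': array([ 1.148,  0.522, -0.036,  1.6  ,  0.021,  1.021, -0.113]), 'qd': array([-0.001,  0.002, -0.001, -0.   ,  0.   ,  0.   ,  0.   ]), 'joint_efforts': array([-2.0000e-03, -9.2711e+01,  1.9790e+00, -3.6994e+01,  1.8000e-02,
        8.0000e-03,  0.0000e+00]), 'position': array([ 0.216, -0.586,  0.404]), 'tool_rot': array([-3.14 ,  0.   ,  0.353]), 'force': array([0.514, 0.634, 0.553]), 'moment': array([-0.012, -0.012, -0.045]), 'finger_force': np.float64(0.0), 'grip_width': np.float64(0.086)}
top [0.5   0.038 0.833]
plug 0.9 [199.4 240.6] [0.5394 0.1211 0.047 ]
plug 0.57 [197.2 188.9] [0.6502 0.1321 0.047 ]
plug 0.2 [319.2 227.3] [ 0.5756 -0.1342  0.047 ]
stand 0.64 [202.4 238. ] [0.5478 0.1198 0.    ]
chamber 0.85 [396.  215.4] [ 0.6136 -0.3255  0.    ]
chamber 0.58 [322.1 226.6] [ 0.5819 -0.1512  0.    ]
chamber 0.16 [325.5 225.7] [ 0.5843 -0.1591  0.    ]
mouth 0.8 [327.3 225.2] [ 0.5799 -0.15    0.055 ]
mouth 0.78 [406.3 212.9] [ 0.6124 -0.3248  0.055 ]
side [0.525 0.88  0.729]
plug 0.76 [238.6 233.4] [0.6511 0.1469 0.047 ]
plug 0.74 [280.1 217.5] [0.5568 0.0766 0.047 ]
plug 0.57 [285.  230.4] [0.5418 0.1229 0.047 ]
stand 0.88 [289.2 241. ] [0.5301 0.1088 0.    ]
stand 0.22 [250.4 313.8] [0.5986 0.3377 0.    ]
chamber 0.78 [275.7 178.6] [ 0.5849 -0.1574  0.    ]
mouth 0.87 [270.  131.8] [ 0.6201 -0.3438  0.055 ]
mouth 0.59 [276.2 164.8] [ 0.5845 -0.149   0.055 ]
```

View pics/top.png

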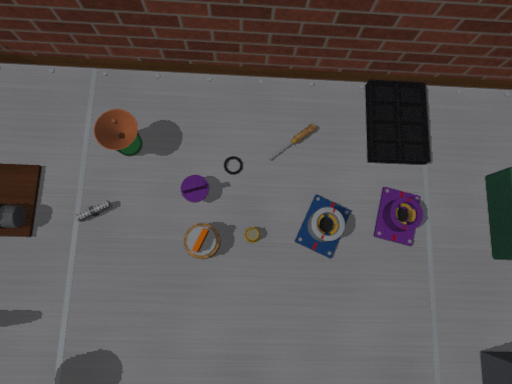

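View pics/side.png

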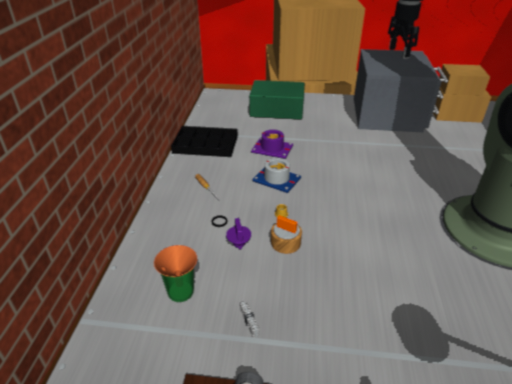

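The top view shows the orange plug in its cork stand at about (201,240). The real blue-footed tester is at (327,224), and the purple look-alikes are at (195,188) and (403,213). The side view agrees: plug at (286,230), tester at (277,172). Next I'll measure both yaws by colour.

```bash
cat >> h.py <<'E'
def mask(f,lo,hi,box=None):
    h=cv2.cvtColor(f,cv2.COLOR_RGB2HSV); m=cv2.inRange(h,np.array(lo),np.array(hi))
    if lo[0]==0 and hi[0]<4: m|=cv2.inRange(h,np.array((176,)+tuple(lo[1:])),np.array((180,)+tuple(hi[1:])))
    if box: k=np.zeros_like(m); x,y,X,Y=box; k[y:Y,x:X]=255; m&=k
    return m
def blobs(m,a=6):
    n,l,st,c=cv2.connectedComponentsWithStats(m); return [(l==i,st[i],c[i]) for i in range(1,n) if st[i][4]>=a]
def rect(p,m,z,s=None):
    """world min-area rectangle of mask pixels on plane z: centre, long/short side, yaw of long side"""
    v,u=np.nonzero(m); P=np.array([on_plane(p,(a,b),z,s)[:2] for a,b in zip(u,v)])
    (c,wh,_)=r=cv2.minAreaRect((P*1000).astype(np.float32)); b=cv2.boxPoints(r); e=[b[1]-b[0],b[2]-b[1]]; e=max(e,key=np.linalg.norm)
    return np.array(c)/1000,np.sort(wh)[::-1],np.arctan(e[1]/e[0])
E
python3 - <<'E'
from h import *
p=bot.grab_frame("top"); f=p["frame"]
print(f[235:246:3,196:208:2].tolist())
m=mask(f,(4,230,150),(14,255,255),(180,220,225,262))
for b,st,c in blobs(m): print("bar",st,rect(p,b,.077))
m=mask(f,(0,150,100),(3,255,255),(290,190,355,262))
B=blobs(m,2)
for b,st,c in B: print("red",st,c,on_plane(p,c,.01)[:2],on_plane(p,c,.055)[:2])
m=mask(f,(100,120,40),(120,255,255),(290,190,355,262)); print("foot",rect(p,m,.01))
E
```

```text
[[[119, 123, 126], [125, 117, 114], [162, 83, 10], [162, 83, 10], [152, 76, 10], [62, 41, 28]], [[120, 122, 124], [161, 89, 10], [162, 81, 10], [160, 81, 10], [75, 40, 16], [79, 77, 77]], [[143, 88, 43], [161, 81, 10], [161, 82, 10], [114, 56, 10], [73, 67, 64], [82, 83, 85]], [[162, 82, 10], [161, 81, 10], [134, 68, 10], [69, 54, 47], [83, 83, 87], [81, 83, 86]]]
bar [194 229  13  21  91] (array([0.54049573, 0.11718017]), array([44.59319687,  7.32195187]), np.float32(-0.41103032))
red [331 203   3   4   7] [332.14285714 204.42857143] [ 0.63258361 -0.17248043] [ 0.62530661 -0.16098459]
red [333 209   2   3   3] [333.66666667 210.        ] [ 0.61980623 -0.17587121] [ 0.61322794 -0.16418994]
red [322 236   1   3   3] [322. 237.] [ 0.5575139  -0.14854795] [ 0.55434198 -0.13836082]
red [313 243   4   7  12] [314.25 246.  ] [ 0.53692477 -0.13089204] [ 0.53487874 -0.12167039]
foot (array([ 0.58355774, -0.15036331]), array([118.19940186,  88.26398468]), np.float32(-0.41130418))
```

>>> {"api": "arm_command", "payload": {
  "deltas": [
    [[0,0,0],[0,0,0],8.54]
  ]
}}

```text
clock: 0.65
position: [0.2159, -0.5865, 0.4047]
tool_rot: [3.142, -0.0, 0.353]
force: [0.8, -0.2, 0.2]
grip_width: 0.0853
finger_force: 0.0
```

>>> {"api": "arm_command", "payload": {
  "deltas": [
    [[2.74,-2.74,0],[0,0,0],8.54],
    [[2.74,-2.74,0],[0,0,0],8.54],
    [[2.74,-2.74,0],[0,0,0],8.54],
    [[2.74,-2.74,0],[0,0,0],8.54],
    [[2.74,-2.74,0],[0,0,0],8.54],
    [[2.74,-2.74,0],[0,0,0],8.54],
    [[2.74,-2.74,0],[0,0,0],8.54],
    [[2.74,-2.74,0],[0,0,0],8.54],
    [[2.74,-2.74,0],[0,0,0],8.54],
    [[2.74,-2.74,0],[0,0,0],8.54],
    [[2.74,-2.74,0],[0,0,0],8.54],
    [[2.74,-2.74,0],[0,0,0],8.54],
    [[2.74,-2.74,0],[0,0,0],8.54],
    [[2.74,-2.74,0],[0,0,0],8.54],
    [[2.74,-2.74,0],[0,0,0],8.54],
    [[2.74,-2.74,0],[0,0,0],8.54],
    [[2.74,-2.74,0],[0,0,0],8.54],
    [[2.74,-2.74,0],[0,0,0],8.54],
    [[2.74,-2.74,0],[0,0,0],8.54],
    [[2.74,-2.74,0],[0,0,0],8.54]
  ]
}}

```text
clock: 2.65
position: [0.5413, 0.1186, 0.4048]
tool_rot: [3.141, -0.0, 0.353]
force: [0.8, 0.3, 0.9]
grip_width: 0.0853
finger_force: 0.0
```

>>> {"api": "arm_command", "payload": {
  "deltas": [
    [[0,0,0],[0,0,-0.148],8.54],
    [[0,0,0],[0,0,-0.148],8.54],
    [[0,0,0],[0,0,-0.148],8.54],
    [[0,0,0],[0,0,-0.148],8.54],
    [[0,0,0],[0,0,-0.148],8.54],
    [[0,0,0],[0,0,-0.148],8.54],
    [[0,0,0],[0,0,-0.148],8.54],
    [[0,0,0],[0,0,-0.148],8.54],
    [[0,0,0],[0,0,-0.148],8.54],
    [[0,0,0],[0,0,-0.148],8.54],
    [[0,0,0],[0,0,-0.148],8.54],
    [[0,0,0],[0,0,-0.148],8.54],
    [[0,0,0],[0,0,-0.148],8.54],
    [[0,0,0],[0,0,-0.148],8.54],
    [[0,0,0],[0,0,-0.148],8.54],
    [[0,0,0],[0,0,-0.148],8.54],
    [[0,0,0],[0,0,0],8.54],
    [[0,0,0],[0,0,0],8.54]
  ]
}}

```text
clock: 4.45
position: [0.5409, 0.1169, 0.4047]
tool_rot: [3.142, -0.0, 2.716]
force: [0.4, 0.1, 0.1]
grip_width: 0.0854
finger_force: 0.0
```

Run:
```python
from h import *
s=bot.observe(); print({k:np.round(s[k],3) for k in("clock","qpos","position","tool_rot","force")})
p=bot.grab_frame("wrist"); save(p,"w1.png"); print(np.round(p["T_tool_cam"],3).tolist(),np.round(p["K"],0).tolist())
print(proj(p,(.54,.118,.077),s))
for d in bot.mark_of("plug",p)[:3]: print(d["p"],d["at"],on_plane(p,d["at"],.042,s))
```

```text
{'clock': np.float64(4.45), 'qpos': array([ 0.308,  0.537, -0.888,  1.76 ,  0.469,  1.072,  0.402]), 'position': array([0.541, 0.117, 0.405]), 'tool_rot': array([ 3.142, -0.   ,  2.716]), 'force': array([0.359, 0.07 , 0.117])}
[[-0.0, -0.966, -0.26, 0.066], [1.0, -0.0, 0.001, 0.0], [-0.001, -0.26, 0.966, 0.03], [0.0, 0.0, 0.0, 1.0]] [[293.0, 0.0, 254.0], [0.0, 293.0, 191.0], [0.0, 0.0, 1.0]]
[253.91950156 175.88693729]
0.73 [305.9, 241.8] [0.64920582 0.13898528 0.042     ]
0.58 [256.4, 171.2] [0.54305975 0.11979882 0.042     ]
```

Run:
```python
from h import *
s=bot.observe(); p=bot.grab_frame("wrist"); f=p["frame"]
m=mask(f,(4,225,140),(14,255,255),(200,120,310,230))
for b,st,c in blobs(m,20): print("bar",st,c,rect(p,b,.077,s))
m=mask(f,(10,100,60),(22,220,255),(180,100,330,250))
for b,st,c in blobs(m,30): print("cork",st,c,rect(p,b,.042,s))
cv2.imwrite("pics/w1c.png",cv2.resize(f[100:250,180:330,::-1],None,fx=4,fy=4))
```

```text
cork [ 223  137   64   64 1191] [254.79261125 166.47355164] (array([0.54000995, 0.11993613]), array([72.83744049, 72.09594727]), np.float32(0.60061926))
cork [180 198  20  28 324] [189.57407407 209.25308642] (array([0.55547858, 0.02633451]), array([34.99115753, 22.77514267]), np.float32(-0.4904474))
```

View pics/w1c.png

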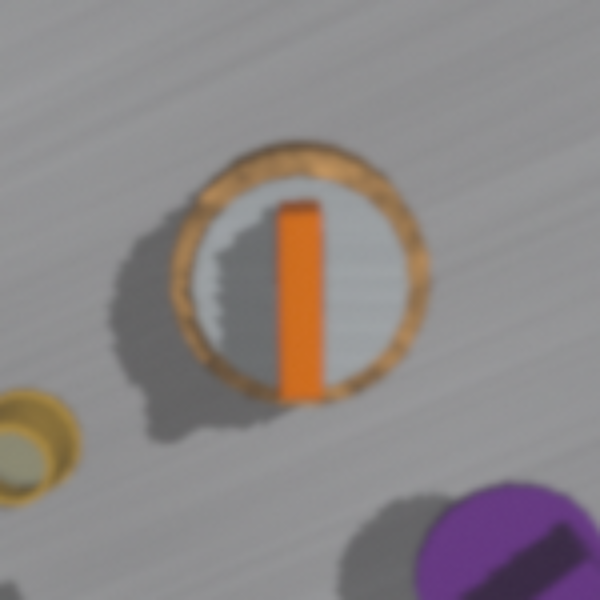

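The crop shows the orange bar upright in the tool frame. Its top runs from about (255.2,152) to (255.4,200) in full-image pixels. The bright top face gives an accurate centre and yaw.

Run:
```python
from h import *
s=bot.observe(); p=bot.grab_frame("wrist"); f=p["frame"]
print(f[170,244:268].tolist())
h=cv2.cvtColor(f,cv2.COLOR_RGB2HSV); m=((h[...,1]>200)&(h[...,2]>190)&(h[...,0]<16)).astype(np.uint8)*255
k=np.zeros_like(m); k[120:230,235:275]=255; m&=k
for b,st,c in blobs(m,20): print("bar",st,c,rect(p,b,.077,s))
for uv in((255.2,152),(255.4,200.5)): print(on_plane(p,uv,.077,s))
```

```text
[[108, 110, 111], [108, 109, 111], [108, 109, 110], [109, 106, 107], [119, 100, 94], [150, 98, 74], [182, 101, 48], [200, 107, 35], [205, 109, 33], [205, 109, 30], [206, 109, 33], [206, 109, 33], [207, 111, 32], [207, 110, 32], [205, 109, 35], [196, 110, 55], [175, 120, 95], [158, 139, 133], [154, 154, 154], [155, 158, 161], [154, 158, 160], [155, 159, 161], [155, 159, 162], [154, 158, 161]]
bar [251 154   9  45 359] [254.53203343 176.05849582] (array([0.54102942, 0.1189463 ]), array([46.74624634,  8.4742384 ]), np.float32(-0.424043))
[0.51792955 0.12953453 0.077     ]
[0.56503481 0.10858097 0.077     ]
```

>>> {"api": "arm_command", "payload": {
  "deltas": [
    [[0,0.1,2],[0,0,0],8.54],
    [[0,0,2],[0,0,0],8.54],
    [[0,0,2],[0,0,0],8.54],
    [[0,0,2],[0,0,0],8.54],
    [[0,0,2],[0,0,0],6],
    [[0,0,2],[0,0,0],5],
    [[0,0,2],[0,0,0],5],
    [[0,0,2],[0,0,0],5],
    [[0,0,1.5],[0,0,0],5],
    [[0,0,0.6],[0,0,0],5],
    [[0,0,0],[0,0,0],5],
    [[0,0,0],[0,0,0],5]
  ]
}}

```text
clock: 5.85
position: [0.5415, 0.1182, 0.2244]
tool_rot: [3.141, 0.001, 2.721]
force: [0.8, 0.1, 0.4]
grip_width: 0.05
finger_force: 0.0
```

>>> {"api": "arm_command", "payload": {
  "deltas": [
    [[0,0,0],[0,0,0],3],
    [[0,0,0],[0,0,0],2],
    [[0,0,0],[0,0,0],1],
    [[0,0,0],[0,0,0],0.5],
    [[0,0,0],[0,0,0],0.5],
    [[0,0,0],[0,0,0],0.5],
    [[0,0,0],[0,0,0],0.5]
  ],
  "newtons": 40
}}

```text
clock: 6.55
position: [0.5414, 0.118, 0.2243]
tool_rot: [3.141, 0.001, 2.721]
force: [-1.5, -1.0, 7.0]
grip_width: 0.0112
finger_force: 39.3
```

>>> {"api": "arm_command", "payload": {
  "deltas": [
    [[0,0,-0.5],[0,0,0],0.5],
    [[0,0,-1],[0,0,0],0.5],
    [[0,0,-1.5],[0,0,0],0.5],
    [[0,0,-2],[0,0,0],0.5],
    [[0,0,-2],[0,0,0],0.5],
    [[0,0,-2],[0,0,0],0.5],
    [[0,0,-1],[0,0,0],0.5],
    [[-1,-1.5,0],[0,0,0],0.5],
    [[-2,-3,0],[0,0,0],0.5],
    [[-2,-3,0],[0,0,0],0.5],
    [[-2,-3,0],[0,0,0],0.5],
    [[-1,-2,0],[0,0,0],0.5],
    [[0,0,0],[0,0,0],0.5],
    [[0,0,0],[0,0,0],0.5]
  ]
}}

```text
clock: 7.95
position: [0.5631, -0.029, 0.324]
tool_rot: [3.141, -0.0, 2.72]
force: [0.7, -0.3, -1.1]
grip_width: 0.0113
finger_force: 39.2
```

Run:
```python
from h import *
s=bot.observe(); print({k:np.round(s[k],3) for k in("clock","qpos","position","tool_rot","force","grip_width")})
p=bot.grab_frame("wrist"); f=p["frame"]; save(p,"w2.png")
print(proj(p,(.584,-.15,.055),s))
for n,z in(("mouth",.055),("chamber",0)):
    for d in bot.mark_of(n,p)[:3]: print(n,d["p"],d["at"],on_plane(p,d["at"],z,s))
m=mask(f,(100,120,40),(120,255,255))
for b,st,c in blobs(m,200): print("foot",st,rect(p,b,.01,s))
m=mask(f,(0,150,80),(3,255,255))
for b,st,c in blobs(m,8): print("red",st,c,on_plane(p,c,.01,s)[:2],on_plane(p,c,.055,s)[:2])
```

```text
{'clock': np.float64(7.95), 'qpos': array([ 0.513,  0.647, -0.817,  1.809,  0.575,  0.94 ,  0.593]), 'position': array([ 0.563, -0.029,  0.324]), 'tool_rot': array([ 3.141, -0.   ,  2.72 ]), 'force': array([ 0.65 , -0.322, -1.072]), 'grip_width': np.float64(0.011)}
[140.88936309 265.06765391]
mouth 0.68 [141.7, 266.3] [ 0.58538531 -0.14995263  0.055     ]
chamber 0.95 [40.2, 318.0] [ 0.61436812 -0.32686391  0.        ]
chamber 0.7 [161.2, 239.8] [ 0.58501027 -0.14868018  0.        ]
chamber 0.46 [251.3, 230.5] [ 0.61529245 -0.05474652  0.        ]
foot [ 109  190   92   81 2443] (array([ 0.57187347, -0.14390143]), array([89.70037842, 88.22596741]), np.float32(-0.42218715))
red [149 192   6  14  62] [151.33870968 198.27419355] [ 0.53813193 -0.13069222] [ 0.53260948 -0.11023959]
red [135 231   3   8  19] [136.26315789 234.10526316] [ 0.56586851 -0.16431762] [ 0.55594593 -0.13853066]
red [ 13 279   7  11  37] [ 16. 284.] [ 0.56316143 -0.31447386] [ 0.5536683  -0.26486611]
```

View pics/w2.png

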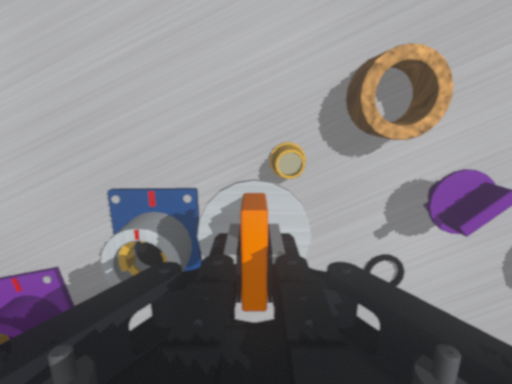

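The picture shows the bar held squarely between the pads, with the flange's far edge at (255,181). The tester is clear: rim stripe at (136,234), foot stripe at (151,198). Next I'll check the plug's position in the hand and fit the tester's rim circle.

Run:
```python
from h import *
s=bot.observe(); p=bot.grab_frame("wrist"); f=p["frame"]
T=np.array(p["T_tool_cam"]); Ti=np.linalg.inv(T); K=np.array(p["K"])
def pt(X): x=K@(Ti@np.append(X,1))[:3]; return (x[:2]/x[2]).round(1)
print("flange far", pt((.031,0,.1773)),"left/right",pt((0,-.031,.1773)),pt((0,.031,.1773)))
print("bar top ends",pt((.025,0,.1473)),pt((-.025,0,.1473)),"sides",pt((.01,-.006,.1473)),pt((.01,.006,.1473)))
g=cv2.cvtColor(f,cv2.COLOR_RGB2GRAY)
print("col255",f[172:216:2,254].tolist()); print(f[296:318:2,254].tolist())
# rim: project candidate circle and score brightness contrast over centre grid
a=np.linspace(0,2*np.pi,180,endpoint=False)
gf=cv2.GaussianBlur(g,(0,0),1).astype(np.float32)
def score(im,pp,ss,c,r):
    d=[]
    A=np.array([proj(pp,(c[0]+(r-.0015)*np.cos(t),c[1]+(r-.0015)*np.sin(t),.055),ss) for t in a],np.float32)
    B=np.array([proj(pp,(c[0]+(r+.0015)*np.cos(t),c[1]+(r+.0015)*np.sin(t),.055),ss) for t in a],np.float32)
    sa=cv2.remap(im,A[None,:,0],A[None,:,1],cv2.INTER_LINEAR);sb=cv2.remap(im,B[None,:,0],B[None,:,1],cv2.INTER_LINEAR)
    return float(np.mean(np.clip(sa-sb,0,40)))
def best(im,pp,ss):
    G=[(score(im,pp,ss,(x,y),.037)-0+ -score(im,pp,ss,(x,y),.025)*0+np.mean(0),x,y) for x in np.arange(.574,.596,.001) for y in np.arange(-.162,-.14,.001)]
    G.sort(reverse=True); return [np.round(q,4) for q in G[:4]]
print("wrist",best(gf,p,s))
q=bot.grab_frame("top"); gq=cv2.GaussianBlur(cv2.cvtColor(q["frame"],cv2.COLOR_RGB2GRAY),(0,0),.6).astype(np.float32)
print("top",best(gq,q,None))
```

```text
flange far [253.  181.2] left/right [196.  236.8] [310.1 236.7]
bar top ends [252.8 211.4] [253.  312.8] sides [239.1 244. ] [266.7 244. ]
col255 [[172, 171, 173], [175, 174, 175], [176, 176, 178], [165, 165, 166], [150, 152, 154], [183, 188, 190], [184, 188, 192], [179, 184, 187], [180, 185, 188], [181, 184, 187], [176, 157, 149], [161, 97, 60], [160, 91, 46], [162, 91, 46], [164, 93, 48], [164, 94, 47], [164, 93, 47], [164, 93, 47], [166, 93, 45], [206, 110, 37], [232, 128, 31], [233, 130, 30]]
[[162, 86, 10], [163, 85, 13], [163, 86, 13], [163, 86, 11], [163, 86, 14], [162, 85, 10], [162, 85, 10], [158, 99, 64], [168, 159, 157], [175, 175, 176], [173, 174, 175]]
wrist [array([14.4058,  0.586 , -0.15  ]), array([13.8027,  0.586 , -0.151 ]), array([13.661,  0.585, -0.15 ]), array([12.9844,  0.586 , -0.149 ])]
top [array([ 2.301,  0.586, -0.144]), array([ 2.2991,  0.585 , -0.145 ]), array([ 2.283,  0.587, -0.143]), array([ 2.279,  0.584, -0.145])]
```

>>> {"api": "arm_command", "payload": {
  "deltas": [
    [[-1,-1.46,0],[0,0,0],0.5],
    [[-1,-1.46,0],[0,0,0],0.5],
    [[-1,-1.46,0],[0,0,0],0.5],
    [[-1,-1.46,0],[0,0,0],0.5],
    [[-1,-1.46,0],[0,0,0],0.5],
    [[-1,-1.46,0],[0,0,0],0.5],
    [[-0.98,-1.46,0],[0,0,0],0.5],
    [[0,0,0],[0,0,0],0.5],
    [[0,0,1],[0,0,0],0.5],
    [[0,0,1],[0,0,0],0.5],
    [[0,0,0.8],[0,0,0],0.5],
    [[0,0,0],[0,0,0],0.5],
    [[0,0,0],[0,0,0],0.5]
  ]
}}

```text
clock: 9.5
position: [0.5852, -0.1502, 0.2955]
tool_rot: [3.141, -0.001, 2.721]
force: [-0.1, -0.7, -1.8]
grip_width: 0.0116
finger_force: 39.2
```

Run:
```python
from h import *
s=bot.observe(); print({k:np.round(s[k],4) for k in("clock","qpos","position","tool_rot","force","moment")})
p=bot.grab_frame("side"); f=p["frame"]
q=bot.grab_frame("wrist")
A=cv2.resize(f[110:210,220:345],(500,400),interpolation=cv2.INTER_CUBIC)
B=q["frame"][120:384,:][:, 90:390]; B=cv2.resize(B,(300,264))
canvas=np.zeros((400,800,3),np.uint8); canvas[:,:500]=A; canvas[:264,500:]=B
cv2.imwrite("pics/c1.png",canvas[:,:,::-1])
for z in(.055,.069): print(z, "side centre",proj(p,(.585,-.1508,z)), "flange rim L/R",[proj(p,(.585+d,-.1508,.087)) for d in(-.031,.031)])
```

```text
{'clock': np.float64(9.5), 'qpos': array([ 0.6655,  0.7351, -0.7763,  1.7206,  0.6167,  0.9476,  0.794 ]), 'position': array([ 0.5852, -0.1502,  0.2955]), 'tool_rot': array([ 3.1415e+00, -5.0000e-04,  2.7213e+00]), 'force': array([-0.1336, -0.7063, -1.7581]), 'moment': array([-0.0431,  0.0419, -0.0235])}
0.055 side centre [276.05981447 164.45539052] flange rim L/R [array([287.21558032, 155.77640878]), array([265.65916112, 154.44560125])]
0.069 side centre [276.21037379 160.40297493] flange rim L/R [array([287.21558032, 155.77640878]), array([265.65916112, 154.44560125])]
```

View pics/c1.png

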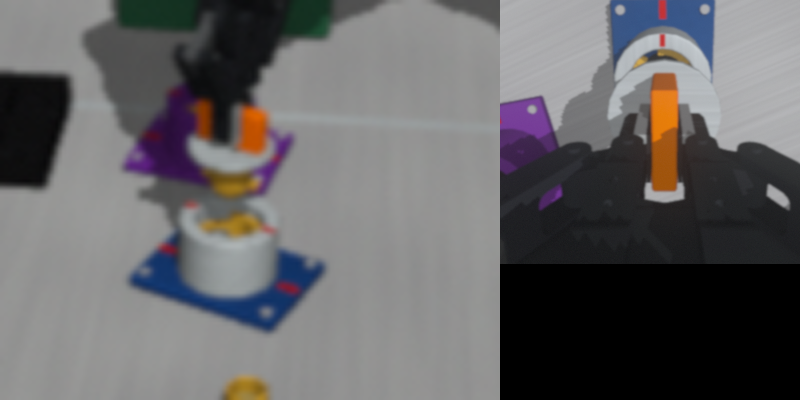

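The side view shows the plug directly above the mouth: flange centre at crop (231,150), rim centre at (229,215). In the wrist view the bar lines up with the red stripe (columns 664 and 662). I'll lower it now.

>>> {"api": "arm_command", "payload": {
  "deltas": [
    [[0,0,1],[0,0,0],0.5],
    [[0,0,1],[0,0,0],0.5],
    [[0,0,0.6],[0,0,0],0.5],
    [[0,0,0.3],[0,0,0],0.5],
    [[0,0,0.3],[0,0,0],0.5],
    [[0,0,0.2],[0,0,0],0.5],
    [[0,0,0.2],[0,0,0],0.5],
    [[0,0,0],[0,0,0],0.5]
  ]
}}

```text
clock: 10.4
position: [0.5851, -0.1506, 0.2596]
tool_rot: [-3.142, -0.0, 2.721]
force: [-0.3, -0.3, -0.8]
grip_width: 0.0112
finger_force: 39.3
```

>>> {"api": "arm_command", "payload": {
  "deltas": [
    [[0,0,0.2],[0,0,0],0.5],
    [[0,0,0.2],[0,0,0],0.5],
    [[0,0,0.2],[0,0,0],0.5],
    [[0,0,0.2],[0,0,0],0.5],
    [[0,0,0],[0,0,0],0.5]
  ]
}}

```text
clock: 10.9
position: [0.5851, -0.1506, 0.2514]
tool_rot: [-3.142, -0.0, 2.721]
force: [0.1, 0.4, -2.1]
grip_width: 0.0111
finger_force: 39.3
```

>>> {"api": "arm_command", "payload": {
  "deltas": [
    [[0,0,0.1],[0,0,0],0.5],
    [[0,0,0.1],[0,0,0],0.5],
    [[0,0,0.1],[0,0,0],0.5],
    [[0,0,0],[0,0,0],0.5]
  ]
}}

```text
clock: 11.3
position: [0.5851, -0.1506, 0.2486]
tool_rot: [-3.142, -0.0, 2.721]
force: [-0.8, -1.1, -0.9]
grip_width: 0.0116
finger_force: 39.3
```

>>> {"api": "arm_command", "payload": {
  "deltas": [
    [[0,0,0.1],[0,0,0],0.5],
    [[0,0,0.1],[0,0,0],0.5],
    [[0,0,0],[0,0,0],0.5]
  ]
}}

```text
clock: 11.6
position: [0.5854, -0.1504, 0.248]
tool_rot: [-3.141, 0.001, 2.721]
force: [-8.6, 1.7, 21.6]
grip_width: 0.0113
finger_force: 42.7
```

>>> {"api": "arm_command", "payload": {
  "deltas": [
    [[0,0,-0.08],[0,0,0],0.5],
    [[0.05,-0.02,0],[0,0,0],0.5],
    [[0,0,0],[0,0,0],0.5]
  ]
}}

```text
clock: 11.9
position: [0.5849, -0.1505, 0.2482]
tool_rot: [3.141, 0.001, 2.721]
force: [-2.4, -0.3, 7.7]
grip_width: 0.0113
finger_force: 40.6
```

Run:
```python
from h import *
s=bot.observe(); print({k:np.round(s[k],4) for k in("clock","qpos","position","tool_rot","force","moment")})
```

```text
{'clock': np.float64(11.9), 'qpos': array([ 0.6392,  0.7943, -0.7338,  1.7461,  0.6754,  0.8702,  0.7496]), 'position': array([ 0.5849, -0.1505,  0.2482]), 'tool_rot': array([3.1414e+00, 1.3000e-03, 2.7208e+00]), 'force': array([-2.3676, -0.3123,  7.6894]), 'moment': array([0.0112, 0.2502, 0.0264])}
```

>>> {"api": "arm_command", "payload": {
  "deltas": [
    [[0,0,-0.017],[0,0,-0.05],0.5],
    [[0,0,-0.017],[0,0,-0.05],0.5],
    [[0,0,-0.017],[0,0,-0.05],0.5],
    [[0,0,0],[0,0,0],0.5]
  ]
}}

```text
clock: 12.3
position: [0.5849, -0.1507, 0.2486]
tool_rot: [-3.142, 0.001, 2.872]
force: [-1.0, -1.9, 7.2]
grip_width: 0.0111
finger_force: 40.6
```

>>> {"api": "arm_command", "payload": {
  "deltas": [
    [[0,0,-0.017],[0,0,-0.05],0.5],
    [[0,0,0],[0,0,0],0.5]
  ]
}}

```text
clock: 12.5
position: [0.585, -0.1507, 0.2487]
tool_rot: [-3.141, 0.001, 2.922]
force: [0.2, -1.4, 5.7]
grip_width: 0.0118
finger_force: 40.5
```

>>> {"api": "arm_command", "payload": {
  "deltas": [
    [[0,0,-0.015],[0,0,-0.04],0.5],
    [[0,0,-0.012],[0,0,-0.04],0.5],
    [[0,0,0],[0,0,0],0.5]
  ]
}}

```text
clock: 12.8
position: [0.5849, -0.1506, 0.2489]
tool_rot: [3.141, 0.001, 3.001]
force: [0.3, -0.3, 5.6]
grip_width: 0.0112
finger_force: 40.3
```

>>> {"api": "arm_command", "payload": {
  "deltas": [
    [[0,0,-0.013],[0,0,-0.04],0.5],
    [[0,0,-0.013],[0,0,-0.04],0.5],
    [[0,0,0],[0,0,0],0.5]
  ]
}}

```text
clock: 13.1
position: [0.5848, -0.1503, 0.2488]
tool_rot: [3.141, 0.0, 3.081]
force: [1.0, 0.3, 2.0]
grip_width: 0.011
finger_force: 39.8
```

>>> {"api": "arm_command", "payload": {
  "deltas": [
    [[0,0,0.03],[0,0,0],0.5],
    [[0,0,0],[0,0,0],0.5]
  ]
}}

```text
clock: 13.3
position: [0.5848, -0.1504, 0.2485]
tool_rot: [3.141, 0.0, 3.079]
force: [1.3, 1.5, 3.2]
grip_width: 0.0114
finger_force: 40.0
```

>>> {"api": "arm_command", "payload": {
  "deltas": [
    [[0,0,0.05],[0,0,0],0.5],
    [[0,0,0],[0,0,0],0.5]
  ]
}}

```text
clock: 13.5
position: [0.5848, -0.1504, 0.2481]
tool_rot: [3.141, 0.001, 3.08]
force: [1.5, 2.0, 5.3]
grip_width: 0.0111
finger_force: 40.4
```

>>> {"api": "arm_command", "payload": {
  "deltas": [
    [[0,0,0],[0,0,-0.04],0.5],
    [[0,0,0],[0,0,0],0.5]
  ]
}}

```text
clock: 13.7
position: [0.5844, -0.1508, 0.2476]
tool_rot: [-3.141, -0.001, 3.121]
force: [0.5, 0.7, -1.5]
grip_width: 0.0112
finger_force: 39.3
```

Run:
```python
from h import *
s=bot.observe(); print({k:np.round(s[k],4) for k in("clock","qpos","position","tool_rot","force","moment")})
q=bot.grab_frame("wrist"); p=bot.grab_frame("side")
A=cv2.resize(p["frame"][120:195,230:325],(500,395),interpolation=cv2.INTER_CUBIC)
B=q["frame"][120:384,90:390]
canvas=np.zeros((400,800,3),np.uint8); canvas[:395,:500]=A; canvas[:264,500:]=B
cv2.imwrite("pics/c2.png",canvas[:,:,::-1])
```

```text
{'clock': np.float64(13.7), 'qpos': array([ 0.6909,  0.8265, -0.8211,  1.744 ,  0.7474,  0.9149,  1.0971]), 'position': array([ 0.5844, -0.1508,  0.2476]), 'tool_rot': array([-3.1412e+00, -7.0000e-04,  3.1210e+00]), 'force': array([ 0.5304,  0.678 , -1.475 ]), 'moment': array([-0.1443, -0.0505,  0.0022])}
```

View pics/c2.png

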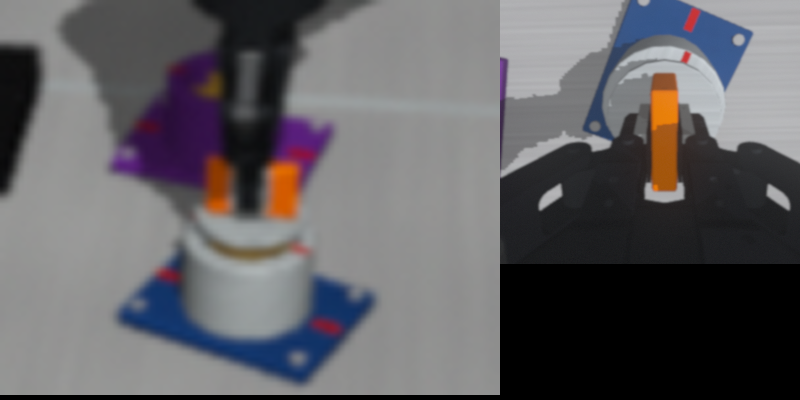

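The side view shows the plug standing in the mouth, centred, with the flange still about 10 mm proud. The upward force has gone from 5 N to the free weight, so the lugs are off the thread tops. I'll ease it down.

>>> {"api": "arm_command", "payload": {
  "deltas": [
    [[0,0,0],[0,0,-0.04],0.5],
    [[0,0,0.1],[0,0,0],0.5],
    [[0,0,0.1],[0,0,0],0.5],
    [[0,0,0],[0,0,0],0.5]
  ]
}}

```text
clock: 14.2
position: [0.5845, -0.1507, 0.2456]
tool_rot: [-3.142, -0.0, -3.124]
force: [0.4, 0.4, -2.4]
grip_width: 0.0111
finger_force: 39.3
```

>>> {"api": "arm_command", "payload": {
  "deltas": [
    [[0,0,0.1],[0,0,0],0.5],
    [[0,0,0],[0,0,0],0.5]
  ]
}}

```text
clock: 14.4
position: [0.5846, -0.1506, 0.2448]
tool_rot: [-3.141, -0.0, -3.123]
force: [-0.1, -1.0, -2.5]
grip_width: 0.0113
finger_force: 39.3
```

>>> {"api": "arm_command", "payload": {
  "deltas": [
    [[0,0,0.1],[0,0,0],0.5],
    [[0,0,0.1],[0,0,0],0.5],
    [[0,0,0],[0,0,0],0.5]
  ]
}}

```text
clock: 14.7
position: [0.5846, -0.1506, 0.2427]
tool_rot: [3.142, -0.0, -3.122]
force: [0.8, -1.8, -1.7]
grip_width: 0.0116
finger_force: 39.3
```

>>> {"api": "arm_command", "payload": {
  "deltas": [
    [[0,0,0.08],[0,0,0],0.5],
    [[0,0,0],[0,0,0],0.5]
  ]
}}

```text
clock: 14.9
position: [0.5846, -0.1504, 0.242]
tool_rot: [3.141, -0.0, -3.122]
force: [-0.5, 0.5, -2.1]
grip_width: 0.0115
finger_force: 39.2
```

>>> {"api": "arm_command", "payload": {
  "deltas": [
    [[0,0,0.06],[0,0,0],0.5],
    [[0,0,0],[0,0,0],0.5]
  ]
}}

```text
clock: 15.1
position: [0.5846, -0.1505, 0.2414]
tool_rot: [3.142, -0.0, -3.122]
force: [-0.3, -0.3, -1.6]
grip_width: 0.0113
finger_force: 39.3
```

>>> {"api": "arm_command", "payload": {
  "deltas": [
    [[0,0,0.05],[0,0,0],0.5],
    [[0,0,0],[0,0,0],0.5]
  ]
}}

```text
clock: 15.3
position: [0.5846, -0.1506, 0.241]
tool_rot: [3.142, -0.0, -3.122]
force: [-0.5, 1.2, -2.3]
grip_width: 0.0114
finger_force: 39.3
```

>>> {"api": "arm_command", "payload": {
  "deltas": [
    [[0,0,0.05],[0,0,0],0.5],
    [[0,0,0],[0,0,0],0.5]
  ]
}}

```text
clock: 15.5
position: [0.5847, -0.1505, 0.2406]
tool_rot: [-3.142, 0.0, -3.122]
force: [-0.8, -0.8, 2.1]
grip_width: 0.0114
finger_force: 39.8
```

>>> {"api": "arm_command", "payload": {
  "deltas": [
    [[0,0,0.04],[0,0,0],0.5],
    [[0,0,0],[0,0,0],0.5]
  ]
}}

```text
clock: 15.7
position: [0.5847, -0.1506, 0.2402]
tool_rot: [-3.142, 0.0, -3.122]
force: [-2.5, -0.7, 2.5]
grip_width: 0.0114
finger_force: 39.9
```

>>> {"api": "arm_command", "payload": {
  "deltas": [
    [[0,0,0],[0,0,0.06],0.5],
    [[0,0,0],[0,0,0.06],0.5],
    [[0,0,0],[0,0,0],0.5]
  ]
}}

```text
clock: 16.0
position: [0.5848, -0.1505, 0.2403]
tool_rot: [-3.141, 0.0, 3.04]
force: [-0.0, -0.1, 2.2]
grip_width: 0.0113
finger_force: 39.9
```

>>> {"api": "arm_command", "payload": {
  "deltas": [
    [[0,0,0],[0,0,0.06],0.5],
    [[0,0,0.01],[0,0,0.06],0.5],
    [[0,0,0],[0,0,0],0.5]
  ]
}}

```text
clock: 16.3
position: [0.5847, -0.1505, 0.2402]
tool_rot: [-3.141, 0.0, 2.921]
force: [-0.9, 0.8, 3.0]
grip_width: 0.0112
finger_force: 39.9
```

Run:
```python
from h import *
s=bot.observe(); print({k:np.round(s[k],4) for k in("clock","qpos","position","tool_rot","force","moment")})
```

```text
{'clock': np.float64(16.3), 'qpos': array([ 0.6611,  0.8204, -0.771 ,  1.748 ,  0.7224,  0.8806,  0.9154]), 'position': array([ 0.5847, -0.1505,  0.2402]), 'tool_rot': array([-3.1415e+00,  3.0000e-04,  2.9214e+00]), 'force': array([-0.8561,  0.7709,  3.0216]), 'moment': array([0.0116, 0.0005, 0.026 ])}
```

>>> {"api": "arm_command", "payload": {
  "deltas": [
    [[0,0,0.015],[0,0,0.06],0.5],
    [[0,0,0.015],[0,0,0.06],0.5],
    [[0,0,0],[0,0,0],0.5]
  ]
}}

```text
clock: 16.6
position: [0.5847, -0.1505, 0.2398]
tool_rot: [-3.142, 0.0, 2.803]
force: [-0.0, 0.0, 3.3]
grip_width: 0.0114
finger_force: 40.0
```

>>> {"api": "arm_command", "payload": {
  "deltas": [
    [[0,0,0.015],[0,0,0.06],0.5],
    [[0,0,0.02],[0,0,0.06],0.5],
    [[0,0,0],[0,0,0],0.5]
  ]
}}

```text
clock: 16.9
position: [0.5847, -0.1505, 0.2394]
tool_rot: [-3.142, 0.0, 2.683]
force: [-0.1, -0.3, 3.4]
grip_width: 0.0114
finger_force: 40.0
```

>>> {"api": "arm_command", "payload": {
  "deltas": [
    [[0,0,0.02],[0,0,0.06],0.5],
    [[0,0,0.02],[0,0,0.06],0.5],
    [[0,0,0.02],[0,0,0.06],0.5],
    [[0,0,0],[0,0,0],0.5]
  ]
}}

```text
clock: 17.3
position: [0.5847, -0.1505, 0.2388]
tool_rot: [-3.142, 0.0, 2.504]
force: [-0.0, -0.1, 3.3]
grip_width: 0.011
finger_force: 40.1
```

>>> {"api": "arm_command", "payload": {
  "deltas": [
    [[0,0,0.02],[0,0,0.06],0.5],
    [[0,0,0.02],[0,0,0.06],0.5],
    [[0,0,0],[0,0,0],0.5]
  ]
}}

```text
clock: 17.6
position: [0.5847, -0.1505, 0.2385]
tool_rot: [3.142, 0.0, 2.384]
force: [-0.3, -0.0, 3.9]
grip_width: 0.0112
finger_force: 40.2
```

Run:
```python
from h import *
s=bot.observe(); print({k:np.round(s[k],4) for k in("clock","qpos","position","tool_rot","force","moment")})
```

```text
{'clock': np.float64(17.6), 'qpos': array([ 0.5871,  0.7836, -0.6488,  1.7525,  0.6221,  0.8213,  0.4528]), 'position': array([ 0.5847, -0.1505,  0.2385]), 'tool_rot': array([3.1416e+00, 2.0000e-04, 2.3837e+00]), 'force': array([-3.3700e-01, -2.5000e-03,  3.8658e+00]), 'moment': array([ 0.032 ,  0.0226, -0.0611])}
```

>>> {"api": "arm_command", "payload": {
  "deltas": [
    [[0,0,0.02],[0,0,0.06],0.5],
    [[0,0,0.02],[0,0,0.06],0.5],
    [[0,0,0],[0,0,0],0.5]
  ]
}}

```text
clock: 17.9
position: [0.5847, -0.1505, 0.2381]
tool_rot: [-3.142, 0.0, 2.264]
force: [-0.0, 0.2, 4.5]
grip_width: 0.0115
finger_force: 40.2
```

>>> {"api": "arm_command", "payload": {
  "deltas": [
    [[0,0,0.015],[0,0,0.05],0.5],
    [[0,0,0.015],[0,0,0.05],0.5],
    [[0,0,0],[0,0,0],0.5]
  ]
}}

```text
clock: 18.2
position: [0.5847, -0.1505, 0.2377]
tool_rot: [-3.142, 0.0, 2.164]
force: [0.6, 0.7, 5.2]
grip_width: 0.0115
finger_force: 40.3
```

Run:
```python
from h import *
s=bot.observe(); print({k:np.round(s[k],4) for k in("clock","qpos","position","tool_rot","force","moment")})
```

```text
{'clock': np.float64(18.2), 'qpos': array([ 0.5544,  0.7706, -0.5967,  1.7546,  0.5781,  0.7987,  0.2674]), 'position': array([ 0.5847, -0.1505,  0.2377]), 'tool_rot': array([-3.1416e+00,  1.0000e-04,  2.1644e+00]), 'force': array([0.5596, 0.7098, 5.1961]), 'moment': array([-0.0171, -0.0106, -0.0244])}
```

>>> {"api": "arm_command", "payload": {
  "deltas": [
    [[0,0,0.015],[0,0,0.05],0.5],
    [[0,0,0.015],[0,0,0.05],0.5],
    [[0,0,0],[0,0,0],0.5]
  ]
}}

```text
clock: 18.5
position: [0.5847, -0.1506, 0.2374]
tool_rot: [-3.142, 0.0, 2.064]
force: [0.2, 1.1, 5.4]
grip_width: 0.0113
finger_force: 40.3
```

```bash
cat > o.py <<'E'
from h import *
s=bot.observe(); print({k:np.round(s[k],4) for k in("clock","position","tool_rot","force","moment")})
E
python3 o.py
```

```text
{'clock': np.float64(18.5), 'position': array([ 0.5847, -0.1506,  0.2374]), 'tool_rot': array([-3.1415e+00,  1.0000e-04,  2.0643e+00]), 'force': array([0.1998, 1.0711, 5.4241]), 'moment': array([-0.0731,  0.0757, -0.0352])}
```

>>> {"api": "arm_command", "payload": {
  "deltas": [
    [[0,0,0.015],[0,0,0.05],0.5],
    [[0,0,0.01],[0,0,0.05],0.5],
    [[0,0,0],[0,0,0],0.5]
  ]
}}

```text
clock: 18.8
position: [0.5848, -0.1505, 0.2373]
tool_rot: [3.141, 0.0, 1.964]
force: [0.1, -0.6, 6.5]
grip_width: 0.0113
finger_force: 40.5
```

```bash
python3 o.py
```

```text
{'clock': np.float64(18.8), 'position': array([ 0.5848, -0.1505,  0.2373]), 'tool_rot': array([3.1413e+00, 3.0000e-04, 1.9645e+00]), 'force': array([ 0.1087, -0.6229,  6.4797]), 'moment': array([-0.0463,  0.0048, -0.0923])}
```

>>> {"api": "arm_command", "payload": {
  "deltas": [
    [[0,0,0.01],[0,0,0.04],0.5],
    [[0,0,0],[0,0,0],0.5]
  ]
}}

```text
clock: 19.0
position: [0.5848, -0.1505, 0.2373]
tool_rot: [3.141, 0.0, 1.925]
force: [-0.0, 0.3, 8.2]
grip_width: 0.0116
finger_force: 40.7
```

```bash
python3 o.py
```

```text
{'clock': np.float64(19.0), 'position': array([ 0.5848, -0.1505,  0.2373]), 'tool_rot': array([3.1413e+00, 3.0000e-04, 1.9249e+00]), 'force': array([-0.0484,  0.269 ,  8.2413]), 'moment': array([ 0.0206,  0.0677, -0.0333])}
```

>>> {"api": "arm_command", "payload": {
  "deltas": [
    [[0,0,0],[0,0,0.04],0.5],
    [[0,0,0],[0,0,0],0.5]
  ]
}}

```text
clock: 19.2
position: [0.5848, -0.1505, 0.2373]
tool_rot: [3.141, 0.0, 1.885]
force: [-1.0, -0.4, 7.9]
grip_width: 0.0115
finger_force: 40.7
```

```bash
python3 o.py
```

```text
{'clock': np.float64(19.2), 'position': array([ 0.5848, -0.1505,  0.2373]), 'tool_rot': array([3.1412e+00, 3.0000e-04, 1.8848e+00]), 'force': array([-0.9688, -0.372 ,  7.9246]), 'moment': array([-0.0335, -0.0152, -0.0443])}
```

>>> {"api": "arm_command", "payload": {
  "deltas": [
    [[0,0,0],[0,0,0.04],0.5],
    [[0,0,0],[0,0,0],0.5]
  ]
}}

```text
clock: 19.4
position: [0.5848, -0.1505, 0.2373]
tool_rot: [3.141, 0.0, 1.845]
force: [-1.5, -0.3, 8.8]
grip_width: 0.0111
finger_force: 40.8
```

```bash
python3 o.py
python3 - <<'E'
from h import *
q=bot.grab_frame("wrist"); p=bot.grab_frame("side")
A=cv2.resize(p["frame"][120:195,230:325],(500,395),interpolation=cv2.INTER_CUBIC)
canvas=np.zeros((400,800,3),np.uint8); canvas[:395,:500]=A; canvas[:264,500:]=q["frame"][120:384,90:390]
cv2.imwrite("pics/c3.png",canvas[:,:,::-1])
E
```

```text
{'clock': np.float64(19.4), 'position': array([ 0.5848, -0.1505,  0.2373]), 'tool_rot': array([3.1414e+00, 2.0000e-04, 1.8449e+00]), 'force': array([-1.5456, -0.29  ,  8.829 ]), 'moment': array([0.0121, 0.1729, 0.0379])}
```

View pics/c3.png

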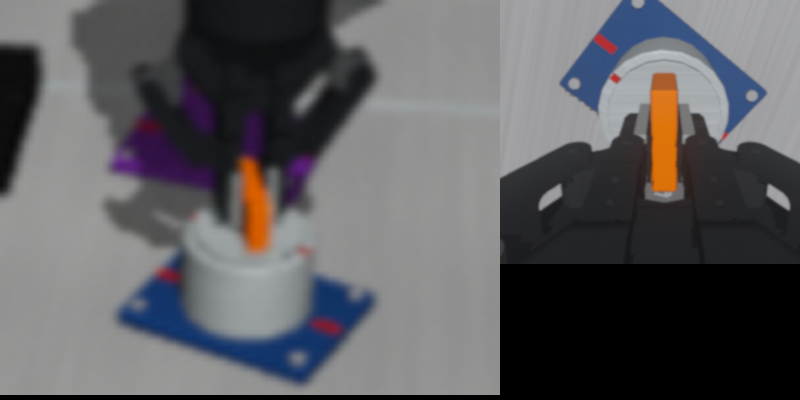

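The side view shows the flange down flush on the rim at crop (250,240), and the wrist view shows it concentric with the mouth. I'll turn a little further to find the stop.

>>> {"api": "arm_command", "payload": {
  "deltas": [
    [[0,0,0],[0,0,0.03],0.5],
    [[0,0,0],[0,0,0],0.5]
  ]
}}

```text
clock: 19.7
position: [0.5847, -0.1504, 0.2373]
tool_rot: [-3.141, 0.0, 1.815]
force: [-1.6, -0.1, 10.3]
grip_width: 0.0116
finger_force: 41.1
```

```bash
python3 o.py
```

```text
{'clock': np.float64(19.7), 'position': array([ 0.5847, -0.1504,  0.2373]), 'tool_rot': array([-3.1415e+00,  1.0000e-04,  1.8155e+00]), 'force': array([-1.6315, -0.147 , 10.2727]), 'moment': array([0.0221, 0.4397, 0.1071])}
```

The moment about z is building (0.04 to 0.11 N m), which is the stop, so the plug is home. I'll relax, release and retreat.

>>> {"api": "arm_command", "payload": {
  "deltas": [
    [[0,0,-0.03],[0,0,-0.03],0.5],
    [[0,0,-0.01],[0,0,-0.01],0.5],
    [[0,0,0],[0,0,0],1.5],
    [[0,0,0],[0,0,0],2.5],
    [[0,0,0],[0,0,0],4],
    [[0,0,0],[0,0,0],5],
    [[0,0,0],[0,0,0],5],
    [[0,0,-1],[0,0,0],5],
    [[0,0,-2],[0,0,0],5],
    [[0,0,-3],[0,0,0],5],
    [[0,0,-3],[0,0,0],5],
    [[0,0,-2],[0,0,0],5],
    [[0,0,0],[0,0,0],5],
    [[0,0,0],[0,0,0],5]
  ]
}}

```text
clock: 21.1
position: [0.5845, -0.1506, 0.3479]
tool_rot: [3.141, 0.001, 1.851]
force: [-0.7, -1.0, -0.2]
grip_width: 0.0498
finger_force: 0.0
```

```bash
python3 o.py
python3 - <<'E'
from h import *
q=bot.grab_frame("wrist"); p=bot.grab_frame("side")
A=cv2.resize(p["frame"][120:195,230:325],(500,395),interpolation=cv2.INTER_CUBIC)
canvas=np.zeros((400,800,3),np.uint8); canvas[:395,:500]=A; canvas[:264,500:]=q["frame"][60:324,90:390]
cv2.imwrite("pics/c4.png",canvas[:,:,::-1])
E
```

```text
{'clock': np.float64(21.1), 'position': array([ 0.5845, -0.1506,  0.3479]), 'tool_rot': array([3.1410e+00, 6.0000e-04, 1.8507e+00]), 'force': array([-0.664 , -0.9597, -0.1942]), 'moment': array([ 0.0142,  0.0063, -0.0106])}
```

View pics/c4.png

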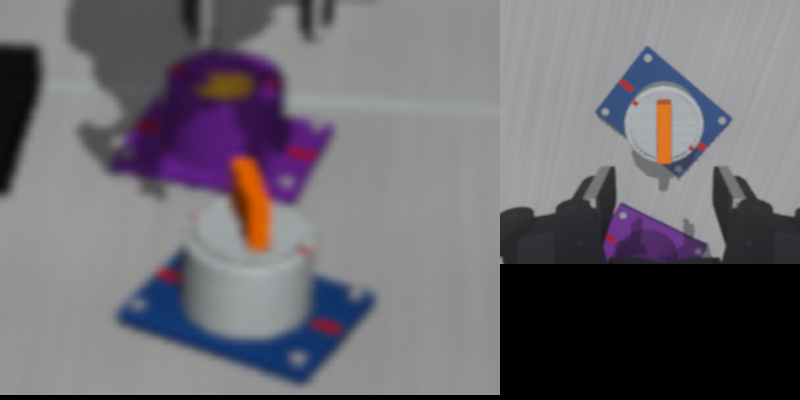

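The plug sits flush and centred on the rim. The bar has not turned back, and the gripper is clear.

```bash
python3 -c "
from workcell import bot
print(bot.job_done())"
```

```text
the job is handed in; nothing more can be done
None
```

The orange-handled plug is screwed home in the tester, flange flush on the rim, and released; I handed the job in at about 21 s on the robot's clock, and no verdict came back.

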